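Refit the slicer's blade cassette and run down its wing nut

ROBOT

A 6-joint arm with a two-finger parallel gripper is mounted at the origin on the work surface. World frame = base frame: x ahead of the robot, y to its left, z up, the work surface at z = 0. Lengths are in m, angles in degrees, forces in N, time in s.
With the tool pointing down it reaches from about 0.4 to 0.825 m from the base axis. Payload 7 kg.
Tool frame: the origin (TCP) lies at the very end of the fingers, on their centre line; the grasp point (between the pads) lies 19 mm behind it (ctrl.grip_point_offset is the distance from the TCP to the grasp point, in m); x points along the fingers, z is the direction in which the jaws open and shut, and the axes are right-handed (so a half turn about x gives the same grasp; the last joint's range is limited). The gripper opens to 88 mm and grips with 3 to 60 N. Pads are 19 mm wide; open, the fingers measure 130 mm over their backs; the gripper's body (78 mm by 193 mm) begins 47 mm behind the grasp point.
Start: joints at [-49.842, 20.546, 0.682, 0, -70.136, -16.507], TCP at [0.271, -0.618, 0.227] pointing down, gripper open.
Joint ranges: [-176.03, 176.03], [-82.01, 121.73], [-58.28, 71.71], [-173.87, 95.51], [-174.79, -0.11], [-173.66, 173.66]. Speed limits (degrees/s): [136.94, 136.94, 172.46, 180, 180, 180].

INTERFACE

Orientations are given as [roll, pitch, yaw] about the fixed x, y, z axes, in that order (R = Rz(yaw) Ry(pitch) Rx(roll)).
In Python, from plant import get_obs, snapshot, calibration, close_job, ctrl gives the robot as it stands.
- The arm moves only by the tool move_arm, never from a script. Its argument "commands" is a list that holds one entry, the list of rows, each a list of 4 numbers: the shift along the tool's x, y, z in cm, then the turn about the tool's x in rad. In form: [[[dx, dy, dz, spin], ...]]. A call has 1 to 8 rows; each row shifts and turns the commanded pose from where the row before left it, along the tool's axes as they then stand; what a row does not reach is not made up. A row lasts 1/10 s, in which the tool goes at most 50 mm and 8.59 degrees, less where a joint would pass 70% of its speed; a pose out of reach is approached as far as the arm can. A call with a gripper value outside its range is refused whole. "jaw" is the finger opening in cm, from 0 to 8.76, set as the call begins (left out, the last holds). The fingers move at their own pace and stop on an object; the grip force is fixed at half the most. Time passes only in rows, so rows that do not move let the fingers close. It gives the time, the measured TCP pose, the force and the opening at its end, in the units of the state.
- get_obs(): the state, without advancing time (a new reading comes with each control period).
- snapshot(name): name is "side" or "top"; returns (picture, depth): 384x512x3 uint8, red, green, blue; 384x512 float32, m along the optical axis (not along the pixel's ray), 0 where there is no reading.
- calibration(name): a dict with "mtx" (3x3 intrinsics, pixels), "T" (4x4, takes a point from camera to world coordinates). Camera axes: x right, y up, looking along -z (the intrinsics and any distortion apply to the point x, -y, -z); pixel columns grow to the right and rows downward; lengths in m; the calibration is good to about 2 mm. A picture is of the moment at which its call begins. calibration takes no time and is no camera call.
- close_job(): hands the job in, once; it reports no verdict.
The state is a dict: "clock": time; "joint_pos": joint angles; "qvel": joint speeds; "tau": joint torques, N m; "tool_pos": TCP position; "orientation": TCP orientation; "force": force on the tool from outside, world axes, zero at the start; "moment": the same for the moment, N m; "opening": finger opening in m.
Only numpy, scipy, OpenCV 4.12 (cv2) and the standard library are available. Lean on these libraries where they do the work, as an engineer would, in place of code of your own. Each camera call takes 0.05 s, during which the arm holds its last target. There are 200 camera calls.

TASK

The vegetable slicer has just been washed and its blade cassette stands part-way out. Push the cassette along its channel with a fingertip until it is fully home against its stop, then turn the loose wing nut on the bridge clockwise (seen from above) by repeated fingertip strokes on its wings until it comes up against its stop. Only push: do not lift the cassette out, do not wrench the nut hard, and leave the other things on the counter where they are.

Things in the scene. Friction and masses are not known exactly. Their poses are not given: they have to be found in the camera images.
- slicer: low vegetable slicer, fixed. Origin on the counter directly below the wing nut's axis; x along the channel, the way the cassette goes in, y to the left of that, z up. Aluminium deck x -130 to +42 mm, 150 wide, top 20 mm high; two rails (inner faces y = +-53 mm, tops 37 mm) form the channel. A steel bridge (x -22 to +22, full width, 37 to 43 mm high) spans it and carries the nut.
- stop (a point): middle of the channel's end, on the deck (20 mm high), 42 mm beyond the nut's axis (axes as the slicer's): the near face of a white housing 110 mm long, 150 wide, 75 mm high (thin strips to 81). It stops the cassette. It stands only 9 mm beyond the sweep of the wings, so a finger cannot circle right round the nut and must work from the other three sides.
- cassette: white blade cassette, loose, about 180 g, in the channel (3 mm play each side, 3 mm below the bridge). 113 mm long, 100 wide, 14 thick; its front bar, 10 thick and 22 high, is pushed on. Origin: bottom centre of the front face, 20 mm above the counter; x into the slicer. Home at x = -71 mm in the slicer's frame; starts 18 to 42 mm short. Slides at 1 to 2 N, stays where left.
- nut_center (a point): point on the wing nut's axis, half-way up its wings, 56 mm above the counter, fixed to the slicer (axes as the slicer's). Black plastic nut: round hub 18 mm in diameter (22 at its foot, top 65 mm high) with two opposite upright flat wings, 6 mm thick, reaching 33 mm from the axis (66 overall), 46 to 66 mm above the counter.
- wing_nut (a joint): turn of the nut about its vertical axis, rad, growing clockwise seen from above (tightening). 9.42 is home, a hard stop; starts loose at 0.5 to 2.9. At 0, 3.14, 6.28 and 9.42 the wings lie along the slicer's y; at value q they are turned clockwise by q from there. Light friction, 0.02 N m (about 1 N at the wings); does not spin on, stays where left, does not rise or sink.
- spice_jar: bystander: small jar, 48 mm diameter, 70 mm high, origin at its base centre; beside the slicer's channel, on its left
- food_pusher: bystander: black food pusher, 68 mm diameter, 56 mm high, origin at its base centre; left of the slicer's housing
- spatula: bystander: spatula lying on the counter right of the slicer, 210 mm long, lying along its x
- sauce_bottle: bystander: clear bottle, 54 mm diameter, 170 mm high, origin at its base centre; far left
- prep_bowl: bystander: steel bowl, 130 mm diameter, 55 mm high, origin at its base centre; far left
- cup: bystander: white cup, 76 mm diameter, 95 mm high, origin at its base centre; far right
- can: bystander: can, 70 mm diameter, 100 mm high, origin at its base centre; far right
There are look-alikes about, which are no part of the job. There is more than one size of the cassette; the job needs the smallest.

How it is judged (in metres and radians):
On the way, in this order (a step that is already met when the one before it is completed fails the run):
1. the cassette is fully home against its stop (x of cassette in the frame of slicer above -0.074 m), for 0.2 s.
2. the wing nut is turned clockwise up to its stop (value of joint wing_nut above 9.27 rad), for 0.2 s.
At the end, for the whole second after the job is handed in: the cassette lies flat in its channel, at rest, within 3 mm of its stop, and the wing nut stands within 0.15 rad (about 9 degrees) of its tightening stop (x of cassette in the frame of slicer above -0.074 m and z of cassette in the frame of slicer below 0.025 m and value of joint wing_nut above 9.27 rad and linear speed of cassette below 0.01 m/s); the robot touches nothing.
It fails at once if the cassette is lifted (more than 10 mm) or tipped (z of cassette in the frame of slicer above 0.03 m or angle between cassette's own z axis and vertical above 0.15 rad).
It fails at once if the wing nut is wrenched (over 80 N from the fingers) (contact force between the fingers and wing_nut above 80 N).
It fails at once if one of the other things on the counter is moved by more than 20 mm (distance of any of spice_jar, food_pusher, spatula, sauce_bottle, prep_bowl, cup, can from where it was at the start of the episode above 0.02 m).
It also fails if it takes over 58 s, if anything falls off the work surface, if the arm or the gripper's body presses on something with over 40 N, if the wrist force passes 120 N, or if a joint passes its speed limit or range.

## Working session

There is one attempt and no reset: what is moved stays moved. The work goes in short steps, Python scripts to look and compute and a tool call to move; the robot and the scene stay as the last step left them, time stands still between calls to the robot, and variables do not carry over. Pictures are saved under pics/ and viewed, about 8 in all and at most 12, crops included, and the job is handed in when it is done.

Besides the shell and the picture viewer there is one more tool, called after ">>>" as name([rows], argument=value, ...), one row to a line, values as JSON. move_arm: Moves the arm, as the interface text tells. Its arguments: {"type":"object","properties":{"commands":{"type":"array"},"jaw":{"type":"number"}},"required":["commands"]}

```bash
mkdir -p pics; ls; cat > h.py <<'E'
import sys; sys.path.insert(0,'.')
import numpy as np, cv2
from plant import get_obs, snapshot, calibration, close_job, ctrl
def w(name,d,u,v,z=None):
    """pixel -> world, by depth, or by plane z"""
    c=calibration(name);K=c['mtx'];T=np.array(c['T'])
    r=np.array([(u-K[0][2])/K[0][0],-(v-K[1][2])/K[1][1],-1.])
    o=T[:3,3];rw=T[:3,:3]@r
    s=d[int(round(v)),int(round(u))] if z is None else (z-o[2])/rw[2]
    return o+s*rw
def px(name,p):
    c=calibration(name);K=c['mtx'];T=np.array(c['T'])
    q=T[:3,:3].T@(np.array(p)-T[:3,3]);return np.array([K[0][0]*q[0]/-q[2]+K[0][2],K[1][1]*q[1]/q[2]+K[1][2]])
E
python3 - <<'E'
from h import *
for n in('top','side'):
    p,d=snapshot(n);np.save(f'pics/{n}0.npy',d);cv2.imwrite(f'pics/{n}0.png',p[:,:,::-1]);c=calibration(n);print(n,{k:(np.round(v,3).tolist()) for k,v in c.items()})
print(get_obs())
E
```

```text
pics
top {'mtx': [[412.027, 0.0, 249.712], [0.0, 412.027, 194.12], [0.0, 0.0, 1.0]], 'T': [[-0.016, 0.985, -0.172, 0.27], [-1.0, -0.017, -0.009, -0.016], [-0.012, 0.171, 0.985, 1.534], [0.0, 0.0, 0.0, 1.0]]}
side {'mtx': [[415.045, 0.0, 253.418], [0.0, 415.045, 194.277], [0.0, 0.0, 1.0]], 'T': [[-0.959, 0.201, -0.201, 0.279], [-0.284, -0.657, 0.698, 0.882], [0.009, 0.726, 0.687, 0.926], [0.0, 0.0, 0.0, 1.0]]}
{'clock': 0.1, 'joint_pos': array([-4.98436546e+01,  2.05856256e+01,  6.41508729e-01, -1.71406157e-02,
       -7.01368838e+01, -1.65076116e+01]), 'qvel': array([ 0.00248914, -0.03629927,  0.20914599,  0.02595558, -0.04133245,
        0.02630098]), 'tau': array([-1.54859819e-03, -5.84162307e+01,  2.93747646e+01,  7.01549158e+00,
        1.01509859e-02, -7.19236323e-05]), 'tool_pos': array([ 0.27057619, -0.61793573,  0.22575639]), 'orientation': array([  5.25732385,  89.91741149, 118.90022233]), 'force': array([-0.46725165,  0.75121147,  0.68737743]), 'moment': array([ 0.0195602 , -0.02255773,  0.05557596]), 'opening': 0.08750885302967054}
```

View pics/top0.png

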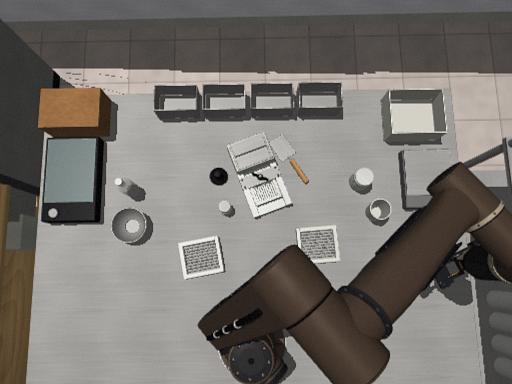

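View pics/side0.png

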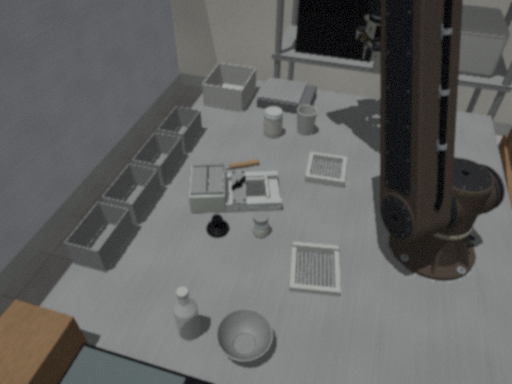

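The slicer is at top (260,175) and side (235,190). Three things could be taken for the cassette: the white part in the slicer channel at top (266,196), and the larger panels lying on the counter at (201,257) and (318,244). The one in the channel is the smallest, so I choose that and check it in a crop.

```bash
python3 - <<'E'
from h import *
a=cv2.imread('pics/top0.png')[125:225,210:320];b=cv2.imread('pics/side0.png')[145:230,180:300]
cv2.imwrite('pics/c1.png',cv2.resize(a,None,fx=6,fy=6,interpolation=cv2.INTER_CUBIC))
cv2.imwrite('pics/c2.png',cv2.resize(b,None,fx=6,fy=6,interpolation=cv2.INTER_CUBIC))
E
```

```text
(no output)
```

View pics/c1.png

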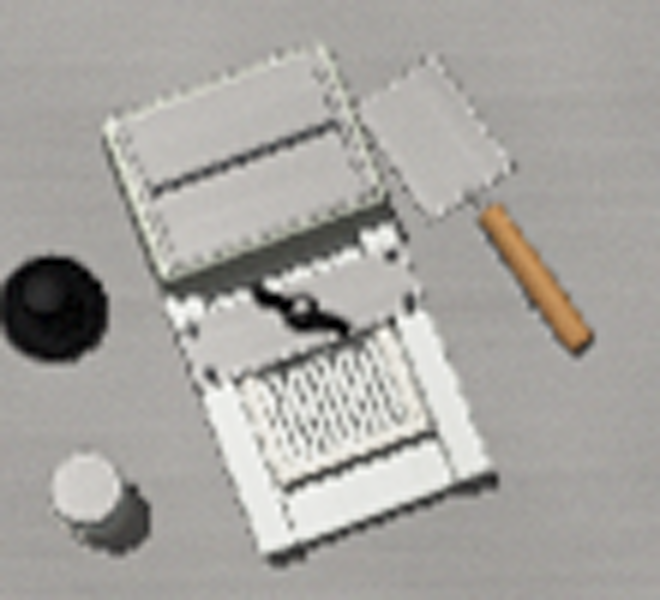

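View pics/c2.png

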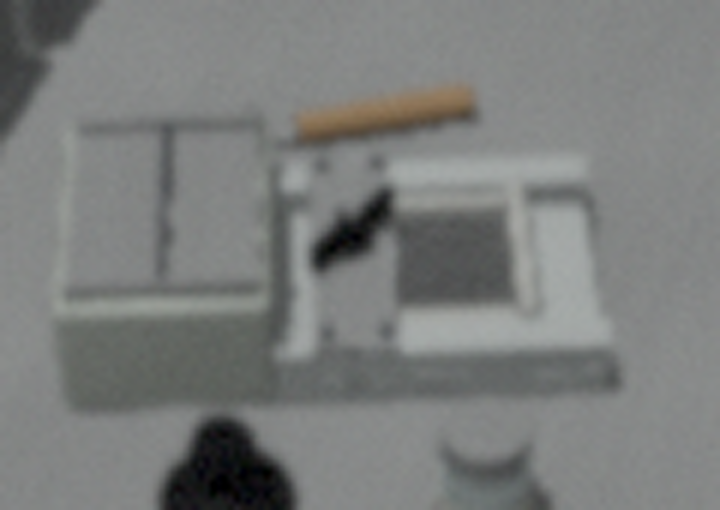

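The crops confirm it. In the top crop the grated white cassette sits in the channel, with its front edge running from about (285,485) to (435,435). The hub is at (302,310), with wing ends at (258,290) and (348,328). The housing is beyond the bridge, the jar and pusher are on the left, and the spatula is on the right. Next I fit the pose.

```bash
python3 - <<'E'
from h import *
from scipy.optimize import least_squares
f=lambda x,y:((x+.5)/6-.5+210,(y+.5)/6-.5+125)
g=lambda x,y:((x+.5)/6-.5+180,(y+.5)/6-.5+145)
M=[((-.130,.075,.037),'top',f(266,548)),((-.130,-.075,.037),'top',f(494,474)),((0,0,.065),'top',f(302,310)),
((.042,.075,.081),'top',f(165,280)),((.042,-.075,.081),'top',f(387,200)),((.152,.075,.081),'top',f(103,120)),((.152,-.075,.081),'top',f(322,42)),
((0,0,.065),'side',g(352,232)),((.042,.075,.081),'side',g(268,303)),((.042,-.075,.081),'side',g(265,118)),((.152,.075,.081),'side',g(60,303)),((.152,-.075,.081),'side',g(75,122)),((-.13,.075,.037),'side',g(612,347)),((-.13,-.075,.037),'side',g(590,160))]
def W(t,p): c,s=np.cos(t[2]),np.sin(t[2]);return np.array([t[0]+c*p[0]-s*p[1],t[1]+s*p[0]+c*p[1],p[2]])
for cams in(('top',),('side',),('top','side')):
    r=least_squares(lambda t:np.concatenate([px(n,W(t,p))-q for p,n,q in M if n in cams]),[.6,-.05,.3],loss='soft_l1')
    print(cams,r.x,np.degrees(r.x[2]));print(np.round(r.fun.reshape(-1,2),1).tolist())
t=r.x
def S(p): c,s=np.cos(t[2]),np.sin(t[2]);d=p[:2]-t[:2];return np.round(np.array([c*d[0]+s*d[1],-s*d[0]+c*d[1]])*1000,1)
dt=np.load('pics/top0.npy');ds=np.load('pics/side0.npy')
for n,h,z,L in(('top',f,.066,[(258,290),(348,328)]),('side',g,.066,[(318,262),(388,198)]),('top',f,.042,[(285,483),(435,433)]),('side',g,.042,[(525,185),(532,308)])):
    for q in L:print(n,q,S(w(n,None,*h(*q),z)))
for nm,uv in(('jar',f(88,485)),('pusher',f(50,300))):print(nm,S(w('top',dt,*uv)),w('top',dt,*uv))
E
```

```text
('top',) [ 0.59087439 -0.04185592  0.34846388] 19.96550952008422
[[-0.3, 1.7], [-0.2, -0.5], [0.1, 0.0], [-0.5, 0.7], [1.1, -0.4], [-0.7, 0.0], [1.0, -1.1]]
('side',) [ 0.59048103 -0.03356546  0.34947566] 20.023480161203985
[[0.4, -1.5], [1.0, -0.0], [0.9, -1.3], [-1.8, 1.3], [-1.8, -0.9], [0.7, 1.1], [-0.7, 0.4]]
('top', 'side') [ 0.59101637 -0.03889581  0.34694706] 19.87860216773574
[[-1.2, 1.7], [-1.0, -0.5], [-0.7, -0.0], [-1.4, 0.7], [0.3, -0.4], [-1.5, -0.1], [0.2, -1.1], [0.7, -2.6], [1.3, -1.3], [1.4, -2.3], [-1.4, -0.0], [-1.3, -2.0], [0.9, -0.1], [-0.4, -0.6]]
top (258, 290) [20.  18.2]
top (348, 328) [-21.5 -24.3]
side (318, 262) [20.8 35.4]
side (388, 198) [-17.  -12.4]
top (285, 483) [-93.3  43.9]
top (435, 433) [-97.1 -52.8]
side (525, 185) [-92.7 -47. ]
side (532, 308) [-88.3  49.6]
jar [-55.9 156.2] [0.48530778 0.08897166 0.06815549]
pusher [ 61.  138.7] [0.60126186 0.11229585 0.05920077]
```

```bash
python3 - <<'E'
from h import *
t=(.591,-.039,.3475)
for n in('top','side'):
    d=np.load(f'pics/{n}0.npy');v,u=np.mgrid[:384,:512];c=calibration(n);K=np.array(c['mtx']);T=np.array(c['T'])
    P=np.stack([(u-K[0,2])/K[0,0]*d,-(v-K[1,2])/K[1,1]*d,-d],-1).reshape(-1,3)@T[:3,:3].T+T[:3,3]
    P=P[d.ravel()>0];c,s=np.cos(t[2]),np.sin(t[2]);q=P[:,:2]-t[:2];Q=np.c_[c*q[:,0]+s*q[:,1],-s*q[:,0]+c*q[:,1],P[:,2]]*1000
    a=Q[(abs(Q[:,1])<95)&(Q[:,0]>30)&(Q[:,0]<170)&(Q[:,2]>66)]
    print(n,len(a),np.percentile(a,[1,50,99],axis=0).round(1).tolist(),cv2.minAreaRect(a[:,:2].astype(np.float32)))
    a=Q[(abs(Q[:,1])<95)&(Q[:,0]>-140)&(Q[:,0]<-30)&(Q[:,2]>31)&(Q[:,2]<60)]
    print('rails',np.percentile(a,[1,50,99],axis=0).round(1).tolist())
    a=Q[(abs(Q[:,1])<40)&(abs(Q[:,0])<40)&(Q[:,2]>54)&(Q[:,2]<69)]
    m=a.mean(0);e=np.linalg.svd((a-m)[:,:2])[2][0];print('nut',len(a),m,e,'q',np.arctan2(e[0],e[1])%np.pi)
    a=Q[(abs(Q[:,1])<60)&(abs(Q[:,0]+70)<200)&(Q[:,2]>-9)&(Q[:,2]<6)];print('floor',len(a),np.median(Q[(abs(Q[:,1])>90)&(abs(Q[:,1])<130)&(abs(Q[:,0])<130)][:,2]))
o=get_obs();from scipy.spatial.transform import Rotation as R
r=R.from_euler('xyz',o['orientation'],degrees=True).as_matrix();print(r.round(3))
E
```

```text
top 1161 [[42.6, -73.6, 67.6], [94.5, -0.4, 75.2], [149.8, 71.6, 84.8]] ((96.31230163574219, -1.1444854736328125), (110.54564666748047, 149.2590789794922), 0.463060200214386)
rails [[-128.1, -75.8, 31.1], [-79.9, -6.5, 35.9], [-31.4, 72.8, 45.7]]
nut 44 [-2.49749092 -2.80410932 63.35212884] [-0.67933097 -0.73383202] q 0.7468505598842539
floor 1153 -0.14334037599827987
side 1182 [[46.4, -66.0, 67.4], [98.1, 9.2, 75.2], [152.1, 75.1, 82.6]] ((99.04925537109375, 2.312255859375), (151.1910858154297, 110.09242248535156), 89.88705444335938)
rails [[-126.4, -76.4, 31.1], [-75.8, 17.5, 35.6], [-30.7, 76.3, 43.1]]
nut 68 [ 2.50789593  3.4110153  61.56101472] [0.67909054 0.73405452] q 0.746522970434826
floor 1063 -0.6328792290178353
[[-0.001 -0.916 -0.401]
 [ 0.001 -0.401  0.916]
 [-1.     0.     0.001]]
```

>>> move_arm([
  [[0,0,0,0.065],[0,-3.15,3.625,0],[0,-3.15,3.625,0],[0,-3.15,3.625,0],[0,-3.15,3.625,0],[0,-3.15,3.625,0],[0,-3.15,3.625,0],[0,-3.15,3.625,0]],
], jaw=0)

```text
clock: 0.9
tool_pos: [0.3917, -0.3027, 0.2264]
orientation: [16.1, 90.0, 126.1]
force: [1.8, -0.5, -0.7]
opening: 0.0292
```

>>> move_arm([
  [[0,-3.15,3.625,0],[0,-3.15,3.625,0],[0,-3.15,3.625,0],[0,-3.15,3.625,0],[0,-3.15,3.625,0],[0,0,0,0]],
])

```text
clock: 1.5
tool_pos: [0.4795, -0.0763, 0.2264]
orientation: [-71.2, 90.0, 39.0]
force: [0.1, -1.4, 0.4]
opening: 0.0001
```

>>> move_arm([
  [[4,0.27,-0.3,0],[4.5,0,0,0],[4,0,0,0],[3.5,0,0,0],[0,0,0,0]],
])

```text
clock: 2.0
tool_pos: [0.4726, -0.0851, 0.0625]
orientation: [78.0, 89.5, -172.1]
force: [-0.8, -0.0, 0.8]
opening: 0.0011
```

```bash
python3 - <<'E'
from h import *
p,d=snapshot('side');a=p[145:230,180:300,::-1]
cv2.imwrite('pics/c3.png',cv2.resize(a,None,fx=6,fy=6,interpolation=cv2.INTER_CUBIC))
o=get_obs();print(o['tool_pos'],o['orientation'],o['joint_pos'],o['force'])
E
```

```text
[ 0.47455889 -0.08493595  0.0651144 ] [  83.32397248   89.68968183 -166.76808481] [ 1.32958153e+01  1.26755778e+01 -3.49682460e+01 -5.10654480e-04
 -4.26664942e+01 -8.33874961e+01] [0.98855821 0.37067448 1.30740653]
```

View pics/c3.png

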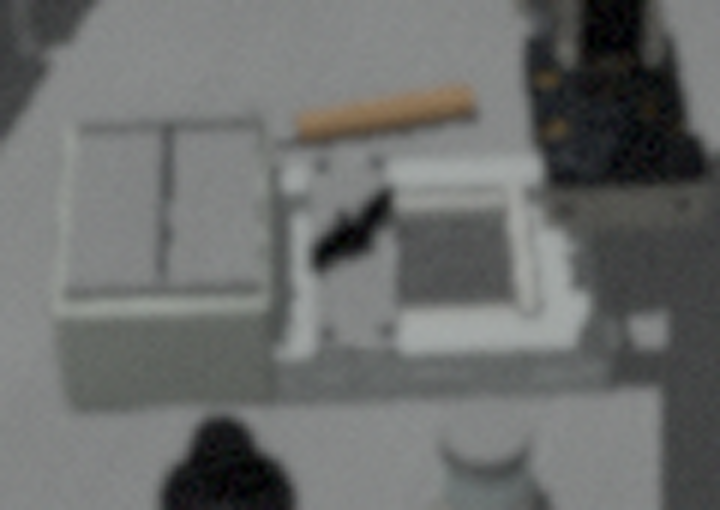

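>>> move_arm([
  [[2.0,0,0.37,0],[1.5,0,0,0],[0,0,0,0],[0,-0.8,0,0],[0,-0.4,0,0],[0,-0.3,0,0],[0,-0.3,0,0],[0,0,0,0]],
])

```text
clock: 2.85
tool_pos: [0.4926, -0.0745, 0.0319]
orientation: [-102.3, 90.0, 7.6]
force: [0.6, -0.4, 0.3]
opening: 0.0004
```

>>> move_arm([
  [[0,-0.3,0,0],[0,-0.3,0,0],[0,-0.3,0,0],[0,-0.3,0,0],[0,-0.3,0,0],[0,0,0,0]],
])

```text
clock: 3.45
tool_pos: [0.507, -0.0692, 0.0316]
orientation: [-101.5, 90.0, 8.5]
force: [-0.2, -0.1, -0.2]
opening: 0.0008
```

>>> move_arm([
  [[0,-0.2,0,0],[0,-0.2,0,0],[0,-0.2,0,0],[0,0,0,0]],
])

```text
clock: 3.85
tool_pos: [0.5124, -0.0673, 0.0316]
orientation: [-98.7, 90.0, 11.2]
force: [-1.0, 0.7, -0.4]
opening: 0.0002
```

>>> move_arm([
  [[0,-0.1,0,0],[0,-0.1,0,0],[0,0,0,0]],
])

```text
clock: 4.15
tool_pos: [0.5137, -0.0667, 0.0315]
orientation: [-81.3, 90.0, 28.7]
force: [-1.9, -1.0, 0.8]
opening: 0.0006
```

>>> move_arm([
  [[0,-0.1,0,0],[0,-0.1,0,0],[0,0,0,0]],
])

```text
clock: 4.45
tool_pos: [0.5152, -0.0662, 0.0315]
orientation: [84.8, 90.0, -165.3]
force: [-2.7, -1.8, 2.3]
opening: 0.0004
```

>>> move_arm([
  [[0,-0.1,0,0],[0,-0.1,0,0],[0,0,0,0]],
])

```text
clock: 4.75
tool_pos: [0.5153, -0.0662, 0.0314]
orientation: [84.3, 89.8, -165.8]
force: [-7.9, -3.5, 7.3]
opening: 0.0001
```

>>> move_arm([
  [[0,-0.15,0,0],[0,0,0,0],[0,0,0,0]],
])

```text
clock: 5.05
tool_pos: [0.5153, -0.0661, 0.0312]
orientation: [83.6, 89.6, -166.5]
force: [-11.1, -3.3, 10.0]
opening: 0.0001
```

>>> move_arm([
  [[0,1.0,0,0],[-4,0,0,0],[-4.5,0,0,0],[0,-3,0,-0.14],[0,-3,0,-0.14],[0,-3,0,-0.14],[0,0,0,0]],
], jaw=0)

```text
clock: 5.75
tool_pos: [0.592, -0.0245, 0.1167]
orientation: [-125.9, 89.8, 8.4]
force: [-0.8, 0.2, -0.5]
opening: 0.0001
```

>>> move_arm([
  [[0,0,0,-0.14],[0,0,0,-0.14],[0,0,0,-0.14],[0,0,0,0],[0,0,0,0]],
], jaw=4)

```text
clock: 6.25
tool_pos: [0.5884, -0.0264, 0.1166]
orientation: [-133.8, 90.0, 23.9]
force: [0.0, -0.4, -0.0]
opening: 0.0348
```

```bash
cat > st.py <<'E'
from h import *
from scipy.spatial.transform import Rotation as R
o=get_obs();r=R.from_euler('xyz',o['orientation'],degrees=True).as_matrix()
t=(.591,-.039);a=np.radians(19.9)
d=np.array([*t])-o['tool_pos'][:2];e=np.r_[d,0]@r*100
print('slicer xy mm',-1000*(np.cos(a)*d[0]+np.sin(a)*d[1]),-1000*(-np.sin(a)*d[0]+np.cos(a)*d[1]),'to nut, tool cm',e.round(2),'z',o['tool_pos'][2],'jaw cw deg',109.9-np.degrees(np.arctan2(r[1,2],r[0,2])),'j6',o['joint_pos'][5],'M',o['moment'],'F',o['force'],o['opening'],o['clock'])
E
python3 - <<'E'
import st
from h import *
p,d=snapshot('side');a=p[145:230,180:300,::-1]
cv2.imwrite('pics/c4.png',cv2.resize(a,None,fx=6,fy=6,interpolation=cv2.INTER_CUBIC))
E
```

```text
slicer xy mm 1.8305626228474086 12.716909261108341 to nut, tool cm [-0.    1.07 -0.72] z 0.11661863621461165 jaw cw deg -47.87812163501508 j6 -38.64849299475597 M [ 0.01385511  0.07083894 -0.00859236] F [ 0.02335646 -0.40212953 -0.00931025] 0.034807414292068406 6.25
```

View pics/c4.png

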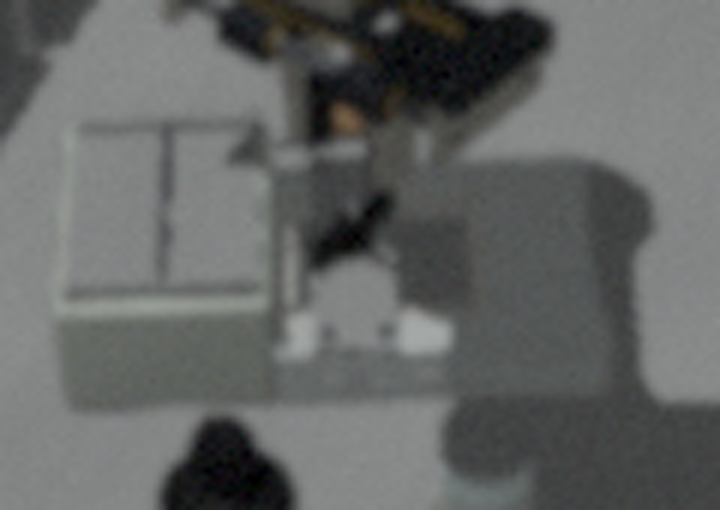

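The side crop shows the gripper 1–2 cm off over the nut, with the wings unmoved. I'll correct the position, go partly down and check it.

>>> move_arm([
  [[0,1.07,-0.72,0],[3.0,0,0,0],[1.0,0,0,0],[0,0,0,0],[0,0,0,0]],
])

```text
clock: 6.8
tool_pos: [0.5913, -0.0393, 0.0769]
orientation: [81.6, 90.0, -120.4]
force: [-0.2, -0.2, -0.2]
opening: 0.0397
```

```bash
python3 st.py
```

```text
slicer xy mm 0.21263167610086656 -0.36696383598955407 to nut, tool cm [-0.   -0.01  0.04] z 0.07687773034398934 jaw cw deg -48.1289400954515 j6 -37.0832746322084 M [ 0.05190109  0.02209263 -0.01962414] F [-0.21222501 -0.16104428 -0.23005281] 0.0396507920265891 6.8
```

>>> move_arm([
  [[1.5,0,0,0],[1.0,0,0,0],[0,0,0,0],[0,0,0,0.14],[0,0,0,0.14]],
])

```text
clock: 7.3
tool_pos: [0.5915, -0.039, 0.0523]
orientation: [-147.8, 90.0, -6.1]
force: [-0.1, -0.2, -0.2]
opening: 0.0398
```

>>> move_arm([
  [[0,0,0,0.14],[0,0,0,0.14],[0,0,0,0.14],[0,0,0,0.14],[0,0,0,0.14]],
])

```text
clock: 7.8
tool_pos: [0.5919, -0.0389, 0.0526]
orientation: [-96.8, 89.9, 4.8]
force: [1.5, -0.1, -0.4]
opening: 0.04
```

>>> move_arm([
  [[0,0,0,0.14],[0,0,0,0.14],[0,0,0,0.14],[0,0,0,0.14],[0,0,0,0.14],[0,0,0,0]],
])

```text
clock: 8.4
tool_pos: [0.5918, -0.0389, 0.0525]
orientation: [-58.2, 89.9, 3.5]
force: [-0.1, -0.2, -1.2]
opening: 0.0397
```

```bash
python3 st.py
```

```text
slicer xy mm 0.7409819785830989 -0.18812155502817487 to nut, tool cm [-0.    0.06 -0.04] z 0.05249652732409971 jaw cw deg 48.208633124046735 j6 -133.44085884650713 M [-0.10854535 -0.00072055  0.0592518 ] F [-0.0500675  -0.20634649 -1.20376025] 0.03971231131865425 8.4
```

>>> move_arm([
  [[-1.5,0,0,0],[-1.5,0,0,0],[0,0,0,-0.14],[0,0,0,-0.14],[0,0,0,-0.14],[0,0,0,-0.14],[0,0,0,-0.14],[0,0,0,-0.14]],
])

```text
clock: 9.2
tool_pos: [0.5911, -0.039, 0.0821]
orientation: [-109.7, 90.0, 0.9]
force: [-0.7, 0.0, 0.2]
opening: 0.0401
```

>>> move_arm([
  [[0,0,0,-0.14],[0,0,0,-0.14],[0,0,0,-0.14],[0,0,0,-0.14],[0,0,0,-0.14],[0,0,0,-0.14],[0,0,0,0]],
])

```text
clock: 9.9
tool_pos: [0.5912, -0.039, 0.082]
orientation: [-150.0, 90.0, 8.4]
force: [-0.3, -0.3, 0.3]
opening: 0.0401
```

```bash
python3 - <<'E'
import st
from h import *
p,d=snapshot('side');a=p[145:230,180:300,::-1]
cv2.imwrite('pics/c5.png',cv2.resize(a,None,fx=6,fy=6,interpolation=cv2.INTER_CUBIC))
E
```

```text
slicer xy mm 0.1817318902448029 -0.025451489490591624 to nut, tool cm [-0.    0.01  0.02] z 0.08200150767772534 jaw cw deg -48.501357469928166 j6 -36.72003647737058 M [0.01122675 0.10075205 0.02390425] F [-0.25580458 -0.25763017  0.27529002] 0.04008758800762882 9.9
```

View pics/c5.png

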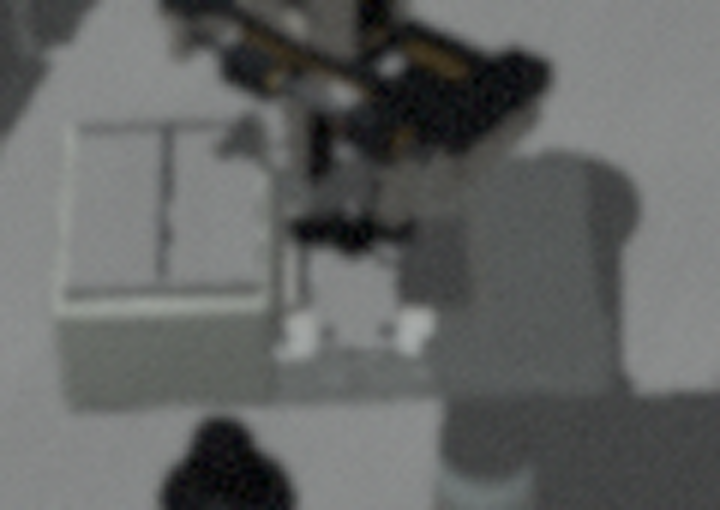

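The wings now lie along the channel, with ends at about (297,232) and (410,230), so q is about 1.45 as predicted. I'll repeat the stroke.

>>> move_arm([
  [[1.5,0,0,0],[1.5,0,0,0],[0,0,0,0],[0,0,0,0.14],[0,0,0,0.14],[0,0,0,0.14],[0,0,0,0.14],[0,0,0,0.14]],
])

```text
clock: 10.75
tool_pos: [0.5915, -0.039, 0.0525]
orientation: [-117.9, 90.0, -0.4]
force: [-0.1, 0.1, -0.1]
opening: 0.0399
```

>>> move_arm([
  [[0,0,0,0.14],[0,0,0,0.14],[0,0,0,0.14],[0,0,0,0.14],[0,0,0,0.14],[0,0,0,0.14],[0,0,0,0.14],[0,0,0,0]],
])

```text
clock: 11.55
tool_pos: [0.5915, -0.039, 0.0524]
orientation: [-60.8, 90.0, 0.8]
force: [-1.2, -0.5, -0.2]
opening: 0.0401
```

>>> move_arm([
  [[-1.5,0,0,0],[-1.5,0,0,0],[0,0,0,-0.14],[0,0,0,-0.14],[0,0,0,-0.14],[0,0,0,-0.14],[0,0,0,-0.14],[0,0,0,-0.14]],
])

```text
clock: 12.35
tool_pos: [0.5912, -0.039, 0.0822]
orientation: [-109.0, 90.0, 1.5]
force: [-0.1, -0.6, 0.0]
opening: 0.0399
```

>>> move_arm([
  [[0,0,0,-0.14],[0,0,0,-0.14],[0,0,0,-0.14],[0,0,0,-0.14],[0,0,0,-0.14],[0,0,0,-0.14],[0,0,0,0]],
])

```text
clock: 13.05
tool_pos: [0.5913, -0.039, 0.0821]
orientation: [-154.4, 90.0, 4.0]
force: [-0.6, -0.2, -1.2]
opening: 0.0399
```

```bash
python3 - <<'E'
import st
from h import *
p,d=snapshot('side');a=p[145:230,180:300,::-1]
cv2.imwrite('pics/c6.png',cv2.resize(a,None,fx=6,fy=6,interpolation=cv2.INTER_CUBIC))
E
```

```text
slicer xy mm 0.29694974055459306 -0.10945967802656083 to nut, tool cm [-0.    0.01  0.03] z 0.08212199464369277 jaw cw deg -48.45833374269591 j6 -36.76186397879144 M [ 0.01918785  0.06831344 -0.0114566 ] F [-0.55950028 -0.18324325 -1.15515764] 0.03994032466022706 13.05
```

View pics/c6.png

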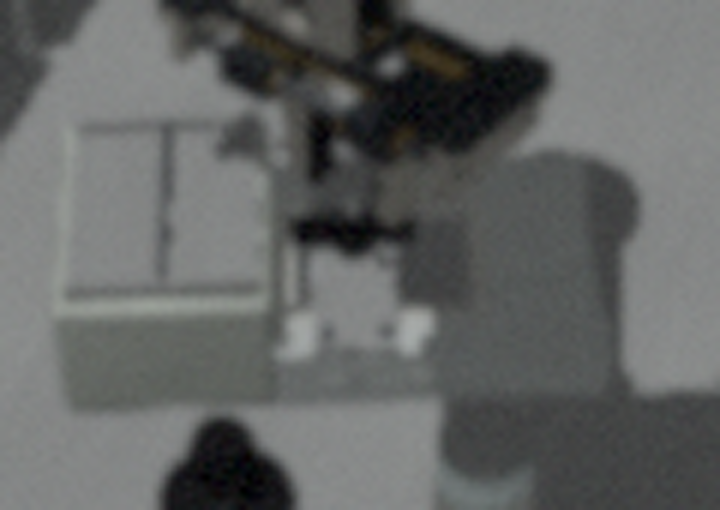

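The wings haven't moved. That's a planning mistake of mine: the two-finger sweep has to exceed 180° to reach the next wing. I'll close the jaw to 28 mm, which keeps the fingers within about 36 mm of the axis against the housing at 42 mm, and use the wrist's full range for long strokes.

>>> move_arm([
  [[0,0,0,-0.14],[0,0,0,-0.14],[0,0,0,-0.14],[0,0,0,-0.14],[0,0,0,-0.14],[0,0,0,-0.14],[0,0,0,-0.14],[0,0,0,-0.14]],
], jaw=2.8)

```text
clock: 13.9
tool_pos: [0.5911, -0.039, 0.0818]
orientation: [148.1, 90.0, 10.5]
force: [-0.4, 0.6, 0.5]
opening: 0.028
```

>>> move_arm([
  [[0,0,0,-0.14],[0,0,0,-0.14],[0,0,0,-0.14],[0,0,0,-0.14],[0,0,0,-0.14],[0,0,0,-0.14],[0,0,0,-0.14],[0,0,0,0]],
])

```text
clock: 14.7
tool_pos: [0.5911, -0.0391, 0.0818]
orientation: [64.0, 90.0, -17.6]
force: [-0.4, -0.8, 0.5]
opening: 0.0282
```

```bash
python3 st.py
```

```text
slicer xy mm 0.08662847756540662 -0.08800116289868817 to nut, tool cm [-0.   -0.01 -0.01] z 0.08176886695835728 jaw cw deg 191.5340602933482 j6 83.25085018921399 M [-0.12880642  0.16241405 -0.03951605] F [-0.42725411 -0.8416639   0.47218712] 0.02821093146051413 14.7
```

>>> move_arm([
  [[1.5,0,0,0],[1.5,0,0,0],[0,0,0,0],[0,0,0,0.14],[0,0,0,0.14],[0,0,0,0.14],[0,0,0,0.14]],
])

```text
clock: 15.4
tool_pos: [0.5918, -0.0391, 0.0525]
orientation: [109.3, 89.9, -4.9]
force: [0.9, -0.4, 0.0]
opening: 0.0278
```

>>> move_arm([
  [[0,0,0,0.1],[0,0,0,0.1],[0,0,0,0.1],[0,0,0,0.1],[0,0,0,0.1],[0,0,0,0.1]],
])

```text
clock: 16.0
tool_pos: [0.5918, -0.0392, 0.0526]
orientation: [138.9, 89.9, -9.6]
force: [0.9, -2.3, -0.2]
opening: 0.0278
```

```bash
python3 st.py
```

```text
slicer xy mm 0.6387307048301274 -0.4477423198926366 to nut, tool cm [-0.   -0.06  0.05] z 0.05262028767188636 jaw cw deg 258.4434631344967 j6 16.32859715934377 M [-0.48861157 -0.10393401  0.01109946] F [ 0.92093608 -2.32550641 -0.16738868] 0.0277662021441234 16.0
```

>>> move_arm([
  [[0,0,0,0.1],[0,0,0,0.1],[0,0,0,0.1],[0,0,0,0.1],[0,0,0,0.14],[0,0,0,0.14]],
])

```text
clock: 16.6
tool_pos: [0.5919, -0.0389, 0.0526]
orientation: [-166.5, 89.9, 5.9]
force: [0.9, 1.1, 0.5]
opening: 0.0283
```

>>> move_arm([
  [[0,0,0,0.14],[0,0,0,0.14],[0,0,0,0.14],[0,0,0,0.14],[0,0,0,0.14],[0,0,0,0.14],[0,0,0,0.14],[0,0,0,0.14]],
])

```text
clock: 17.4
tool_pos: [0.5925, -0.0387, 0.0528]
orientation: [-101.5, 89.9, 6.8]
force: [1.8, 0.5, 0.6]
opening: 0.028
```

>>> move_arm([
  [[0,0,0,0.14],[0,0,0,0.14],[0,0,0,0.14],[0,0,0,0.14],[0,0,0,0.14],[0,0,0,0.14],[0,0,0,0.14],[0,0,0,0]],
])

```text
clock: 18.2
tool_pos: [0.5917, -0.039, 0.0525]
orientation: [-51.8, 89.9, 0.6]
force: [-0.4, -0.1, -0.5]
opening: 0.028
```

```bash
python3 st.py
```

```text
slicer xy mm 0.6369628685078189 -0.2732835764900257 to nut, tool cm [-0.    0.06 -0.04] z 0.052495313421034764 jaw cw deg 57.56552578981355 j6 -142.79021313967723 M [-0.07596766  0.0173305  -0.01468678] F [-0.40888653 -0.14641387 -0.51792577] 0.027959153990470314 18.2
```

>>> move_arm([
  [[0,0,0,0.14],[0,0,0,0.14],[0,0,0,0],[-1.5,0,0,0],[-1.5,0,0,0],[0,0,0,-0.14],[0,0,0,-0.14],[0,0,0,-0.14]],
])

```text
clock: 19.0
tool_pos: [0.591, -0.0389, 0.082]
orientation: [-14.3, 90.0, 47.0]
force: [-0.1, -0.1, 0.5]
opening: 0.028
```

>>> move_arm([
  [[0,0,0,-0.14],[0,0,0,-0.14],[0,0,0,-0.14],[0,0,0,-0.14],[0,0,0,-0.14],[0,0,0,-0.14],[0,0,0,-0.14],[0,0,0,-0.14]],
])

```text
clock: 19.8
tool_pos: [0.5909, -0.0389, 0.0818]
orientation: [20.3, 90.0, 145.9]
force: [0.1, 0.7, -0.2]
opening: 0.028
```

>>> move_arm([
  [[0,0,0,-0.14],[0,0,0,-0.14],[0,0,0,-0.14],[0,0,0,-0.14],[0,0,0,-0.14],[0,0,0,-0.14],[0,0,0,-0.14],[0,0,0,-0.14]],
])

```text
clock: 20.6
tool_pos: [0.591, -0.0389, 0.0818]
orientation: [-26.0, 90.0, 163.7]
force: [0.3, 0.5, 0.1]
opening: 0.0282
```

>>> move_arm([
  [[0,0,0,-0.14],[0,0,0,-0.14],[0,0,0,-0.14],[0,0,0,-0.14],[0,0,0,-0.14],[0,0,0,-0.14],[0,0,0,-0.14],[0,0,0,-0.14]],
])

```text
clock: 21.4
tool_pos: [0.591, -0.039, 0.0818]
orientation: [-97.7, 90.0, 156.2]
force: [0.3, -0.0, 0.3]
opening: 0.0277
```

```bash
python3 - <<'E'
import st
from h import *
p,d=snapshot('side');a=p[145:230,180:300,::-1]
cv2.imwrite('pics/c7.png',cv2.resize(a,None,fx=6,fy=6,interpolation=cv2.INTER_CUBIC))
E
```

```text
slicer xy mm -0.028878265331651245 0.04993324368835178 to nut, tool cm [-0.    0.01  0.  ] z 0.08178135580879446 jaw cw deg 216.0494285044929 j6 58.73691642064457 M [-0.12094357  0.15089646  0.01182644] F [ 0.33828412 -0.00474456  0.34187541] 0.027740313936099294 21.4
```

View pics/c7.png

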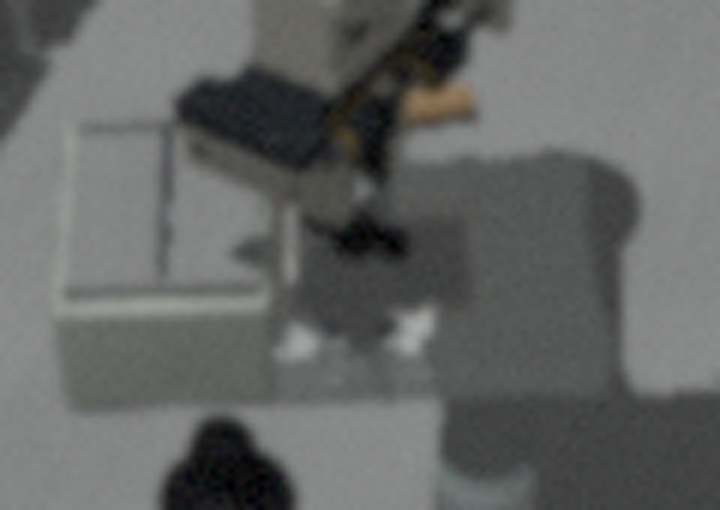

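The visible wing runs from the hub (355,232) to (405,245), towards the near left. That gives a wing direction of about 120°, as predicted, for a total of about 298°. On to the second long stroke.

>>> move_arm([
  [[1.5,0,0,0],[1.5,0,0,0],[0,0,0,0],[0,0,0,0.14],[0,0,0,0.14],[0,0,0,0.14],[0,0,0,0.1],[0,0,0,0.1]],
])

```text
clock: 22.25
tool_pos: [0.5915, -0.039, 0.0525]
orientation: [146.4, 90.0, 3.9]
force: [0.2, 0.1, 0.3]
opening: 0.0278
```

>>> move_arm([
  [[0,0,0,0.1],[0,0,0,0.1],[0,0,0,0.12],[0,0,0,0.14],[0,0,0,0.14],[0,0,0,0.14],[0,0,0,0.14],[0,0,0,0.14]],
])

```text
clock: 23.05
tool_pos: [0.5921, -0.0387, 0.0526]
orientation: [-147.1, 89.9, 11.9]
force: [1.7, 1.5, -1.5]
opening: 0.0279
```

>>> move_arm([
  [[0,0,0,0.14],[0,0,0,0.14],[0,0,0,0.14],[0,0,0,0.14],[0,0,0,0.14],[0,0,0,0.14],[0,0,0,0.14],[0,0,0,0.14]],
])

```text
clock: 23.85
tool_pos: [0.5924, -0.0388, 0.0529]
orientation: [-90.0, 89.9, 4.8]
force: [2.8, -0.9, 0.0]
opening: 0.0278
```

>>> move_arm([
  [[0,0,0,0.14],[0,0,0,0.14],[0,0,0,0.14],[0,0,0,0.14],[0,0,0,0.14],[0,0,0,0.14],[0,0,0,0.14],[0,0,0,0]],
])

```text
clock: 24.65
tool_pos: [0.5916, -0.039, 0.0525]
orientation: [-36.2, 89.9, 2.6]
force: [-0.2, -0.1, 0.8]
opening: 0.0281
```

```bash
python3 st.py
```

```text
slicer xy mm 0.5485713499685859 -0.21605313730430037 to nut, tool cm [-0.    0.04 -0.04] z 0.05252164031907805 jaw cw deg 71.07682011171894 j6 -156.30005151630422 M [-0.12906505 -0.02297636  0.04732127] F [-0.17792783 -0.0782759   0.76303232] 0.028101912574517433 24.65
```

>>> move_arm([
  [[-1.5,0,0,0],[-1.5,0,0,0],[0,0,0,-0.14],[0,0,0,-0.14],[0,0,0,-0.14],[0,0,0,-0.14],[0,0,0,-0.14],[0,0,0,-0.14]],
])

```text
clock: 25.45
tool_pos: [0.5911, -0.0389, 0.0821]
orientation: [-61.3, 90.0, 26.4]
force: [0.9, -0.1, 0.2]
opening: 0.0278
```

>>> move_arm([
  [[0,0,0,-0.14],[0,0,0,-0.14],[0,0,0,-0.14],[0,0,0,-0.14],[0,0,0,-0.14],[0,0,0,-0.14],[0,0,0,-0.14],[0,0,0,-0.14]],
])

```text
clock: 26.25
tool_pos: [0.5911, -0.0389, 0.0821]
orientation: [-122.1, 90.0, 29.7]
force: [-0.7, 0.5, 0.4]
opening: 0.0277
```

>>> move_arm([
  [[0,0,0,-0.14],[0,0,0,-0.14],[0,0,0,-0.14],[0,0,0,-0.14],[0,0,0,-0.14],[0,0,0,-0.14],[0,0,0,-0.14],[0,0,0,-0.14]],
])

```text
clock: 27.05
tool_pos: [0.5911, -0.0389, 0.0821]
orientation: [168.2, 90.0, 24.2]
force: [0.6, 0.2, 0.4]
opening: 0.0277
```

>>> move_arm([
  [[0,0,0,-0.14],[0,0,0,-0.14],[0,0,0,-0.14],[0,0,0,-0.14],[0,0,0,-0.14],[0,0,0,0]],
])

```text
clock: 27.65
tool_pos: [0.5911, -0.0389, 0.082]
orientation: [124.0, 90.0, 19.9]
force: [-0.3, -0.8, -0.3]
opening: 0.028
```

```bash
python3 st.py
```

```text
slicer xy mm 0.15373193235273822 0.011429036676163146 to nut, tool cm [-0.   -0.01  0.01] z 0.08204113598320913 jaw cw deg 214.06084692784378 j6 60.71929340968867 M [-0.11875871  0.11065996  0.00980085] F [-0.26390245 -0.81036137 -0.3488162 ] 0.027987823881834496 27.65
```

>>> move_arm([
  [[1.5,0,0,0],[1.5,0,0,0],[0,0,0,0],[0,0,0,0.14],[0,0,0,0.14],[0,0,0,0.14],[0,0,0,0.14]],
])

```text
clock: 28.35
tool_pos: [0.5915, -0.039, 0.0526]
orientation: [140.3, 90.0, 3.3]
force: [1.3, 0.2, -0.4]
opening: 0.0282
```

>>> move_arm([
  [[0,0,0,0.14],[0,0,0,0.14],[0,0,0,0.14],[0,0,0,0.14],[0,0,0,0.14],[0,0,0,0.1],[0,0,0,0]],
])

```text
clock: 29.05
tool_pos: [0.5916, -0.039, 0.0525]
orientation: [-171.9, 89.9, 5.5]
force: [-0.4, -0.6, -0.0]
opening: 0.0281
```

```bash
python3 st.py
```

```text
slicer xy mm 0.5945342483102038 -0.17552108775756586 to nut, tool cm [-0.    0.01  0.06] z 0.052520464931001334 jaw cw deg -67.52760147738832 j6 -17.69609075489907 M [0.01637373 0.05032175 0.02518377] F [-0.4104207  -0.63829649 -0.00261129] 0.02806158827047375 29.05
```

>>> move_arm([
  [[0,0,0,0.05],[0,0,0,0.05],[0,0,0,0.05],[0,0,0,0.05],[0,0,0,0.04],[0,0,0,0]],
])

```text
clock: 29.65
tool_pos: [0.5919, -0.0388, 0.0524]
orientation: [-154.6, 89.9, 9.3]
force: [0.6, 0.4, 1.0]
opening: 0.0279
```

```bash
python3 st.py
```

```text
slicer xy mm 0.9171836102102214 -0.07720115905327347 to nut, tool cm [-0.    0.05  0.08] z 0.052403358266863986 jaw cw deg -54.0127789700629 j6 -31.22198084671343 M [ 0.41176205 -0.36024613  0.03348625] F [0.57254189 0.37335859 0.99845696] 0.02794659898739325 29.65
```

>>> move_arm([
  [[0,0,0,0.03],[0,0,0,0.03],[0,0,0,0]],
])

```text
clock: 29.95
tool_pos: [0.5914, -0.039, 0.0518]
orientation: [-159.3, 90.0, 1.0]
force: [1.5, 1.1, 2.1]
opening: 0.0282
```

```bash
python3 st.py
```

```text
slicer xy mm 0.354246520956925 -0.14812046022910721 to nut, tool cm [-0.    0.01  0.04] z 0.051839769685911516 jaw cw deg -50.41528749904202 j6 -34.805820894535 M [ 0.07503602 -0.51160765  0.0702486 ] F [1.48226106 1.074482   2.1460676 ] 0.028172076190730685 29.95
```

>>> move_arm([
  [[0,0,0,0.03],[0,0,0,0.02],[0,0,0,0]],
])

```text
clock: 30.25
tool_pos: [0.5914, -0.0389, 0.0517]
orientation: [-147.6, 90.0, 9.8]
force: [3.5, 0.9, 0.8]
opening: 0.028
```

```bash
python3 st.py
```

```text
slicer xy mm 0.44819095860432884 -0.07137482158003068 to nut, tool cm [-0.    0.02  0.04] z 0.051681697768066026 jaw cw deg -47.54105852208812 j6 -37.680504292629315 M [ 0.41121022 -0.83873271  0.09254102] F [3.49965852 0.91623273 0.80020047] 0.027972252970892928 30.25
```

>>> move_arm([
  [[0,0,0,0.03],[0,0,0,0]],
])

```text
clock: 30.45
tool_pos: [0.5918, -0.0387, 0.0518]
orientation: [-141.7, 89.9, 14.0]
force: [3.2, 1.9, 1.3]
opening: 0.028
```

```bash
python3 st.py
```

```text
slicer xy mm 0.7957628003224978 -0.013087841015896579 to nut, tool cm [-0.    0.05  0.06] z 0.05175673292513033 jaw cw deg -45.79827125328538 j6 -39.4286980287422 M [ 0.7115342  -1.39400998  0.03319695] F [3.2411996  1.89008515 1.30786408] 0.027977972546469932 30.45
```

>>> move_arm([
  [[0,0,0,0.03],[0,0,0,0]],
])

```text
clock: 30.65
tool_pos: [0.5921, -0.0385, 0.0518]
orientation: [-138.5, 89.9, 15.5]
force: [5.7, 2.6, 0.5]
opening: 0.0279
```

```bash
python3 st.py
```

```text
slicer xy mm 1.2030986617811468 0.050288205185770235 to nut, tool cm [-0.    0.09  0.08] z 0.05183558636931264 jaw cw deg -44.07493860043374 j6 -41.158530935316605 M [ 1.11974083 -1.73454874  0.11826422] F [5.737095  2.5929406 0.5215783] 0.027924753400577717 30.65
```

>>> move_arm([
  [[0,0,0,0.03],[0,0,0,0.02],[0,0,0,0],[0,0,0,0]],
])

```text
clock: 31.05
tool_pos: [0.5924, -0.0384, 0.0519]
orientation: [-138.4, 89.9, 12.8]
force: [5.3, 2.6, 0.2]
opening: 0.0282
```

```bash
python3 st.py
```

```text
slicer xy mm 1.5240115444242397 0.08758606042309384 to nut, tool cm [-0.    0.12  0.09] z 0.051876565386908186 jaw cw deg -41.30153967087827 j6 -43.94890350267954 M [ 1.23094178 -1.99950398  0.40919962] F [5.30610131 2.55785704 0.17453244] 0.028247572955918173 31.05
```

>>> move_arm([
  [[0,0,0,-0.1],[-1.5,0,0,0],[-4,0,0,0],[-4.5,0,0,0],[-4.5,0,0,0],[0,3,-3.4,0],[0,3,-3.4,0],[0,3,-3.4,0]],
])

```text
clock: 31.85
tool_pos: [0.6487, -0.1628, 0.1965]
orientation: [9.7, 89.9, 166.6]
force: [1.1, 0.7, 0.2]
opening: 0.0279
```

>>> move_arm([
  [[0,3,-3.4,0],[0,3,-3.4,0],[0,3,-3.4,0],[0,0,0,0],[0,0,0,0]],
])

```text
clock: 32.35
tool_pos: [0.7065, -0.2858, 0.194]
orientation: [8.5, 89.7, 165.2]
force: [0.0, -0.2, -0.7]
opening: 0.0277
```

```bash
python3 - <<'E'
import st
from h import *
ims=[]
t=(.591,-.039,.3475)
for n,(a,b,c,e) in(('top',(125,225,210,320)),('side',(145,230,180,300))):
    p,d=snapshot(n);ims.append(cv2.resize(p[a:b,c:e,::-1],(0,0),fx=6,fy=6,interpolation=cv2.INTER_CUBIC)[:, :])
    v,u=np.mgrid[:384,:512];k=calibration(n);K=np.array(k['mtx']);T=np.array(k['T'])
    P=np.stack([(u-K[0,2])/K[0,0]*d,-(v-K[1,2])/K[1,1]*d,-d],-1).reshape(-1,3)@T[:3,:3].T+T[:3,3]
    P=P[d.ravel()>0];c,s=np.cos(t[2]),np.sin(t[2]);q=P[:,:2]-t[:2];Q=np.c_[c*q[:,0]+s*q[:,1],-s*q[:,0]+c*q[:,1],P[:,2]]*1000
    a=Q[(abs(Q[:,1])<40)&(abs(Q[:,0])<40)&(Q[:,2]>54)&(Q[:,2]<69)]
    m=a.mean(0);e=np.linalg.svd((a-m)[:,:2])[2][0];print(n,'nut',len(a),m,'q mod pi deg',np.degrees(np.arctan2(e[0],e[1]))%180)
cv2.imwrite('pics/e1.png',ims[0]);cv2.imwrite('pics/e2.png',ims[1])
E
```

```text
slicer xy mm 24.568325970447226 -271.36314064459515 to nut, tool cm [  0.09 -18.11  20.36] z 0.194035739744438 jaw cw deg -46.82752899524107 j6 -15.793030380718273 M [ 0.09476594  0.06454909 -0.05408296] F [ 0.0395461  -0.23687683 -0.71652332] 0.027709217867473445 32.35
top nut 0 [nan nan nan] q mod pi deg 90.0
side nut 44 [ 2.14764886  6.26587    63.31623838] q mod pi deg 1.702298877789877<stdin>:11: RuntimeWarning: Mean of empty slice.
  ret = um.true_divide(
```

View pics/e2.png

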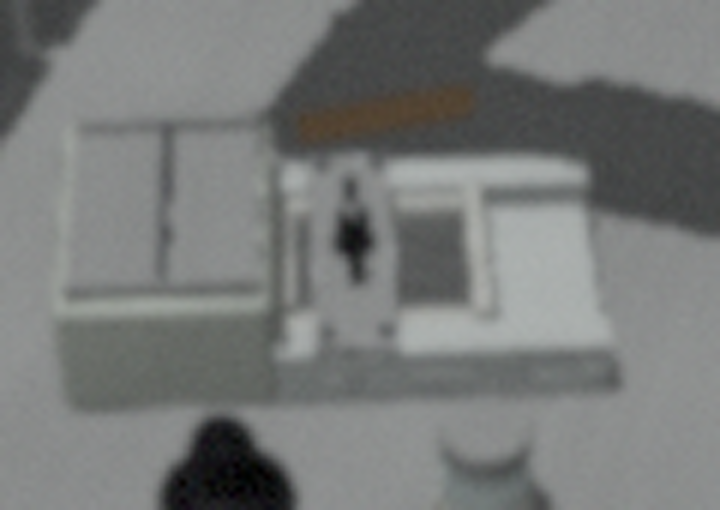

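The side crop shows the wings across the channel, with ends at (350,180) and (357,282) and a measured angle within 2° of home. The cassette bar has moved in to about column 482. The bystanders in view are unmoved, and the arm is clear.

```bash
python3 -c "
from h import *
print(close_job())"
```

```text
the job is handed in; nothing more can be done
None
```

The cassette is home and the wing nut is up against its stop. The job was handed in at about 32.5 s of the 58 s allowed, but no verdict is reported.

- **Cassette:** I pushed it in with the closed fingertips until it stopped dead. The force rose to about 11 N, and the bar face stood at about x = -71 mm in the slicer's frame, as specified for home.
- **Wing nut:** I turned it with fingertip strokes, the two fingers held 28–40 mm apart and pushing on both wings. It took one short stroke and three long ones, and the stop was felt on the last stroke at the predicted angle. Forces read at most about 6 N and the moment about the vertical axis was 0.4 N m.
- **Last check (side camera):** the wings lie across the channel, within about 2° of home. The cassette is in, the arm is clear, and the spatula, jar and pusher in view look unmoved. I did not look again at the bottle, bowl, cup and can.

What failed or disagreed:
- **Wasted stroke:** the second stroke turned nothing, because a sweep under 180° could not reach the next wing. I replanned with longer strokes.
- **No final top view:** the last top-camera reading gave no points on the nut, so the final angle rests on the side camera and the felt stop.
- **Camera disagreement:** the two cameras differed by up to about 8 mm on the slicer's position. I used a fit of both, and the contact at the cassette's stop confirmed it along the channel.

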